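Hold a sampling probe centred in the probe checker

TASK

Lift the sampling probe out of its rest by its black square grip, squeezing it gently (with a grip force of 60 N at most), and lower its stem upright through the wider of the two holes in the checker's guide plate until the tip hangs about half-way down the open gap between plate and base. Neither the probe nor the gripper may touch the checker anywhere, and nothing else may be disturbed. Hold it there, still and centred in the hole, for three seconds or more, and finish while still holding it.

Things in the scene. Friction and masses are not known exactly. Their poses are not given: they have to be found in the camera images.
- probe_grip (a point): Centre of the sampling probe's grip, a black square bar 20 x 20 x 50 mm tall; x, y square to its faces, z up along the probe. Under the grip, from 25 to 31 mm below this point, is a round collar 24 mm wide; under that a straight steel stem 8 mm in diameter, 110 mm long. A steel stub stands 8 mm above the grip. About 80 g. It hangs upright by its collar in the rest.
- probe_tip (a point): The lower end of the probe's stem, on its axis, 141 mm below the grip's centre; same axes.
- rest_hole (a point): Centre of the hole's mouth in the top of the rest, a fixed grey stand 125 mm tall with a 56 x 56 mm shelf over a 76 x 70 mm foot. The hole is 14 mm wide; the probe lifts straight up out of it. In the rest the tip hangs 15 mm above the worktop. Between rest and checker stands a fixed microscope, 430 mm tall, its front at x = 0.45 m, for y from -0.22 to 0 m: pass in front of it.
- guide_hole (a point): Centre of the mouth, on the plate's upper face 88 mm above the worktop, of the wider hole in the checker's aluminium guide plate (16 mm thick, 60 mm in x, 92 mm in y: from -36 to +56 mm of this point). The hole is 26 mm in diameter and goes straight through. A 10 mm hole, not to be used, lies 34 mm to +y. Screw heads stand 3 mm above the plate's corners. z up; fixed.
- gap_centre (a point): Where the tip belongs: on the wider hole's axis, half-way up the open gap between the plate's underside (72 mm above the worktop) and the checker's base (12 mm above it), so 42 mm above the worktop. Same axes as guide_hole.
- dropper_mid (a point): Middle of a small white bottle with a black pointed cap, 23 mm wide and 64 mm tall, a bystander to be left alone.
- oil_bottle_mid (a point): Middle of a small brown bottle with a black pointed cap, 25 mm wide and 62 mm tall, a bystander to be left alone.
- pad_mid (a point): Middle of a yellow pad of sticky notes, 76 x 76 x 9 mm, lying flat, a bystander to be left alone.

How it is judged:
On the way, in this order (a step that is already met when the one before it is completed fails the run):
1. the probe is lifted clear of the rest, upright, in the gripper (height (world z) of probe_tip above 0.127 m and angle between probe_grip's own z axis and vertical below 0.3 rad and contact force between probe and the fingers above 1 N), for 0.2 s.
2. the probe's tip hangs still, centred and upright in the gap below the guide plate, for two seconds (horizontal distance between probe_tip and gap_centre below 0.005 m and z of probe_tip in the frame of gap_centre between -0.015 and 0.015 m and angle between probe_grip's own z axis and vertical below 0.07 rad and linear speed of probe below 0.01 m/s and contact force between probe and the fingers above 1 N and contact force between probe and checker below 0.3 N and contact force between probe and rest below 0.3 N), for 2 s.
At the end, for the whole second after the job is handed in: the probe's tip hangs within 15 mm of half-way down the gap and within 5 mm of the wider hole's axis, the probe stands within 0.07 rad of upright, moves slower than 10 mm/s, is held in the fingers and touches neither checker nor rest (all of step 2); the arm keeps its last pose, push and grip.
It fails at once if the probe touches the checker (contact force between probe and checker above 0.3 N).
It fails at once if the gripper or arm hits the checker (contact force between the arm and checker above 2 N).
It fails at once if the grip is squeezed too hard: with the two fingers' forces on it added up, over 160 N (80 N a finger) (contact force between probe and the fingers above 160 N).
It fails at once if a bystander is disturbed (distance of any of oil_bottle_mid, dropper_mid, pad_mid from where it was at the start of the episode above 0.02 m).
It also fails if it takes over 61 s, if anything falls off the work surface, if the arm or the gripper's body presses on something with over 40 N, if the wrist force passes 120 N, or if a joint passes its speed limit or range.

ROBOT

A 6-joint arm with a two-finger parallel gripper is mounted at the origin on a cart in front of the work surface, level with it; the furniture and walls round the work are solid. World frame = base frame: x ahead of the robot, y to its left, z up, the work surface at z = 0. Lengths are in m, angles in rad, forces in N, time in s.
With the tool pointing down it reaches from about 0.3 to 0.775 m from the base axis. Payload 14.6 kg.
Tool frame: the origin (TCP) lies midway between the tips of the shut fingers; the grasp point (between the pads) lies 19 mm behind it (ctrl.pinch_z is the distance from the TCP to the grasp point, in m); z points along the fingers, y is the line along which they close (so a half turn about z gives the same grasp; the last joint's range is limited). The gripper opens to 94 mm and grips with 3 to 60 N. Pads are 16 mm wide; open, the fingers measure 119 mm over their backs; the gripper's body (75 mm by 177 mm) begins 78 mm behind the grasp point.
Start: joints at [1.121, 0.3, 1.521, -0, 1.321, -0.067], TCP at [0.205, 0.51, 0.205] pointing down, gripper open.
Joint ranges: [-3.03, 3.03], [-0.79, 2.21], [0.23, 2.52], [-1.04, 4.18], [0, 3.07], [-2.55, 2.55]. Speed limits (rad/s): [2.22, 2.22, 2.57, 3.14, 3.14, 3.14].

INTERFACE

Orientations are given as [roll, pitch, yaw] about the fixed x, y, z axes, in that order (R = Rz(yaw) Ry(pitch) Rx(roll)).
In Python, from station import ctrl gives the robot as it stands.
- The arm moves only by the tool jog_arm, never from a script. Its argument "motion" is a list of rows, each a list of 7 numbers: the shift along the tool's x, y, z in m, then the turn, a rotation vector about the tool's x, y, z in rad, then the opening, from -1 (shut) to 1 (fully open). In form: [[tx, ty, tz, rx, ry, rz, gripper], ...]. A call has 1 to 5 rows; each row shifts and turns the commanded pose from where the row before left it, along the tool's axes as they then stand; what a row does not reach is not made up. A row lasts 1/10 s, in which the tool goes at most 50 mm and 8.59 degrees, less where a joint would pass 70% of its speed; a pose out of reach is approached as far as the arm can. A call is refused whole if a number of a shift passes 0.05 or a number of a turn 0.15, either way. A call with a gripper value outside its range is refused whole. The fingers move at their own pace and stop on an object; "squeeze" is the grip in N (left out, the last holds). Time passes only in rows, so rows that do not move let the fingers close. It gives the time, the measured TCP pose, the force, the opening and the grip force at its end, in the units of the state.
- ctrl.get_obs(): the state, without advancing time (a new reading comes with each control period).
- ctrl.camera(name): name is "scene" or "top"; returns the picture (400x640x3 uint8, red, green, blue); there is no depth.
- ctrl.camera_model(name): a dict with "intrinsics" (3x3 intrinsics, pixels), "rvec" (rotation vector, rad) and "tvec" (3), from world to camera coordinates, as OpenCV has them. Camera axes: x right, y down, z forward; pixel columns grow to the right and rows downward; lengths in m; the calibration is good to about 2 mm. A picture is of the moment at which its call begins. camera_model takes no time and is no camera call.
- ctrl.hand_in(): hands the job in; it is judged then, once.
The state is a dict: "time_s": time; "qpos": joint angles; "joint_vel": joint speeds; "tau": joint torques, N m; "ee_pos": TCP position; "eef_rot": TCP orientation; "force": force on the tool from outside, world axes, zero at the start; "moment": the same for the moment, N m; "grip_width": finger opening in m; "grip_force": force on a finger pad.
Only numpy, scipy, OpenCV 4.12 (cv2) and the standard library are available. Lean on these libraries where they do the work, as an engineer would, in place of code of your own. Each camera call takes 0.05 s, during which the arm holds its last target. There are 200 camera calls.

## Working session

There is one attempt and no reset: what is moved stays moved. The work goes in short steps, Python scripts to look and compute and a tool call to move; the robot and the scene stay as the last step left them, time stands still between calls to the robot, and variables do not carry over. Pictures are saved under pics/ and viewed, at most 10 in all, crops included, and the job is handed in when it is done.

Besides the shell and the picture viewer there is one more tool, called by a JSON object that holds its "fn" and its "kwargs". jog_arm: Moves the arm, as the interface text tells. Its arguments: {"type":"object","properties":{"motion":{"type":"array"},"squeeze":{"type":"number"}},"required":["motion"]}

```bash
mkdir -p pics; python3 - <<'E'
from station import ctrl
import cv2, numpy as np
for n in("scene","top"):
    im=ctrl.camera(n); cv2.imwrite(f"pics/{n}0.png",im[:,:,::-1]); m=ctrl.camera_model(n)
    R=cv2.Rodrigues(np.array(m["rvec"]))[0]; print(n,m["intrinsics"],(-R.T@np.array(m["tvec"]).ravel()).round(3),R.round(3).tolist())
print(ctrl.get_obs(),ctrl.pinch_z)
E
```

```text
scene [[361.32228257   0.         317.10467709]
 [  0.         361.32228257 199.45624653]
 [  0.           0.           1.        ]] [-0.182 -0.526  0.583] [[0.574, -0.819, 0.003], [-0.38, -0.27, -0.885], [0.725, 0.507, -0.466]]
top [[409.90734763   0.         316.61019954]
 [  0.         409.90734763 202.41181635]
 [  0.           0.           1.        ]] [ 0.376 -0.037  1.375] [[-0.019, -1.0, 0.009], [-0.993, 0.018, -0.116], [0.115, -0.011, -0.993]]
{'time_s': 0.1, 'qpos': array([ 1.12140020e+00,  3.00392293e-01,  1.52150122e+00, -1.06646222e-05,
        1.32070319e+00, -6.66076455e-02]), 'joint_vel': array([ 0.00029001, -0.0005908 , -0.00161325,  0.00049394,  0.0002689 ,
       -0.00030116]), 'tau': array([ 9.26609246e-04, -5.32640219e+01, -3.53290451e+01,  7.10254395e-02,
        2.34098959e-02, -5.10548080e-05]), 'ee_pos': array([0.20533909, 0.50998394, 0.20496334]), 'eef_rot': array([-3.14059014e+00, -5.65206385e-05,  2.75880679e+00]), 'force': array([-0.10616321, -0.57263844, -0.05683041]), 'moment': array([-0.02092138, -0.0150487 ,  0.05082209]), 'grip_force': 0.0, 'grip_width': 0.09384207136884211} 0.0188
```

View pics/scene0.png

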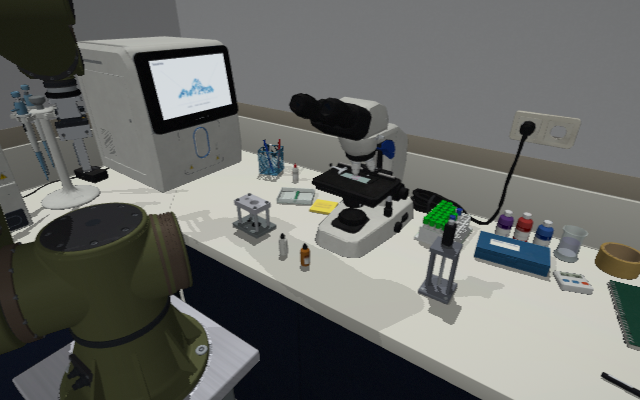

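View pics/top0.png

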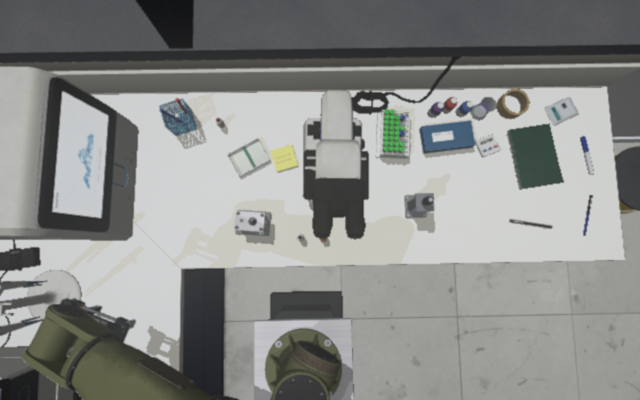

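The scene view shows the checker near pixel (254,212), the probe in its rest at (446,255), and the bottles at (283,245) and (305,256). In the top view the checker is near (253,222), the rest near (421,205), and the microscope lies between them. I'll zoom in on these next.

```bash
python3 - <<'E'
import cv2, numpy as np
s=cv2.imread("pics/scene0.png");t=cv2.imread("pics/top0.png")
def c(im,x,y,w,h,k): return cv2.resize(im[y:y+h,x:x+w],None,fx=k,fy=k,interpolation=cv2.INTER_NEAREST)
a=c(s,227,185,50,38,8);b=c(t,229,203,50,38,8)
d=c(s,415,215,50,38,8);e=c(t,398,185,50,38,8)
cv2.imwrite("pics/crop.png",np.vstack([np.hstack([a[:296],b[:296]]),np.hstack([d[:296],e[:296]])]))
E
```

```text
(no output)
```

View pics/crop.png

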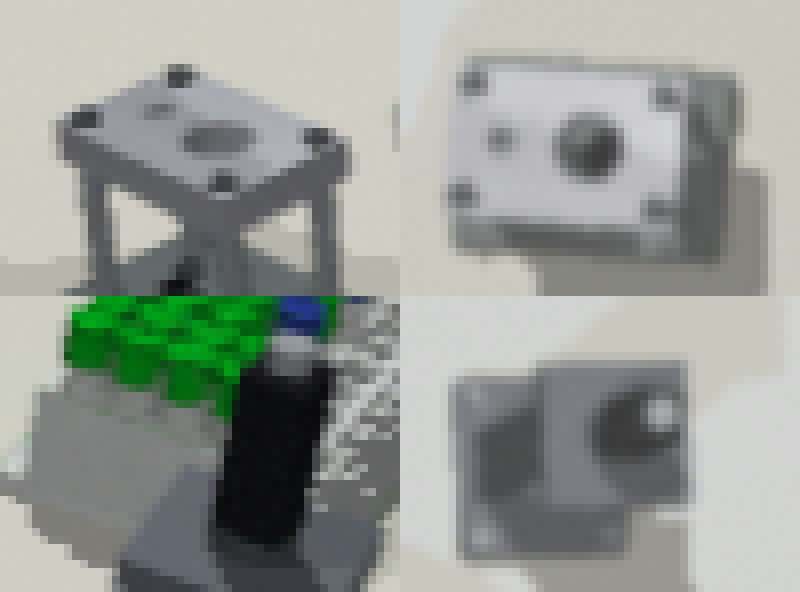

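```bash
cat > h.py <<'E'
import cv2, numpy as np
from station import ctrl
M={}
for n in("scene","top"):
    m=ctrl.camera_model(n); K=np.array(m["intrinsics"]); R=cv2.Rodrigues(np.array(m["rvec"]))[0]; t=np.array(m["tvec"]).ravel(); M[n]=(K,R,t)
def plane(n,uv,z):
    K,R,t=M[n]; c=-R.T@t; d=R.T@np.linalg.inv(K)@np.array([uv[0],uv[1],1.]); return c+d*(z-c[2])/d[2]
def tri(a,b):
    P=[M[n][0]@np.c_[M[n][1],M[n][2]] for n in("scene","top")]
    X=cv2.triangulatePoints(P[0],P[1],np.array(a,float).reshape(2,1),np.array(b,float).reshape(2,1)).ravel(); return X[:3]/X[3]
def proj(n,p):
    K,R,t=M[n]; q=K@(R@np.array(p)+t); return q[:2]/q[2]
E
python3 - <<'E'
from h import *
np.set_printoptions(precision=4,suppress=True)
s=cv2.imread("pics/scene0.png",0);t=cv2.imread("pics/top0.png",0)
def blobs(im,x0,y0,x1,y1,th,name):
    k=8; g=cv2.resize(im[y0:y1,x0:x1],None,fx=k,fy=k,interpolation=cv2.INTER_CUBIC)
    n,l,st,ce=cv2.connectedComponentsWithStats((g<th).astype(np.uint8))
    for i in range(1,n):
        if 60<st[i,4]<20000: 
            c=(ce[i]+.5)/k-.5+[x0,y0]; p=plane(name,c,.088); print(name,c,st[i,4]/64,st[i,2:4]/8,p)
print(s[190:212:2,234:270:2]);print(t[209:232:2,234:266:2])
blobs(s,232,191,272,210,110,"scene"); blobs(t,235,210,264,232,140,"top")
# plate outline in top
g=cv2.resize(t[203:241,229:279],None,fx=8,fy=8,interpolation=cv2.INTER_CUBIC)
cs,_=cv2.findContours((g>165).astype(np.uint8),cv2.RETR_EXTERNAL,cv2.CHAIN_APPROX_NONE)
print(t[186:212,418:436])
print(s[222:256,438:460:1])
E
```

```text
[[205 205 205 205 206 206 206 205 205 206 206 206 205 205 206 206 206 206]
 [205 206 206 206 205 205 205 203 203 206 205 205 205 205 205 205 205 206]
 [206 206 206 206 205 203 187  67  76 177 205 205 206 205 205 205 205 206]
 [205 206 206 204 167 150 150 156 171 170 169 174 199 205 205 205 206 205]
 [205 179 114 152 151 144 109 119 160 169 171 172 171 173 199 205 205 206]
 [136  67  67 155 154 153 151 151 142 133 124 141 168 174 173 172 184 203]
 [130  90 120 154 154 156 156 153  89  92  99 105 126 174 175 150  66 108]
 [153  93  92  92 120 154 154 156 149 125 129 141 163 174 178 176 117  89]
 [205 177  92  92  92  93 107 155 156 157 110 141 156 163 117  89  89  89]
 [205 183  89 128 116  93  93  93 101 125  63  93 111  88  89  89  89 123]
 [205 180  89 145 205 195 116  94  93  93  94  89  88  90  92 150  88 105]]
[[203 199 188 187 188 187 189 192 191 198 200 200 200 200 200 200]
 [201 191 147 176 181 173 169 164 159 161 159 161 157 161 168 163]
 [201 150 102 185 203 203 202 202 202 203 200 200 200 181 154 164]
 [199 180 179 197 201 201 202 203 203 203 204 205 206 163 107 145]
 [198 
[... 5718 characters left out ...]
6  45  45  44  48  68  91  92
   91  91  92  90]
 [103 104 103 103  89  59  59  59  60  59  59  59  59  59  59  60  79 103
  103 103 103  92]
 [ 96 102 102 103  90  61  59  60  60  59  60  59  59  60  60  60  79 102
  103 103  97  76]
 [ 61  66  81  96 102  88  60  59  59  59  59  59  59  59  59  60  60  80
  102 103  89  73]
 [ 62  62  61  61  66  68  60  59  59  59  59  59  59  60  60  59  59  60
   81  97  76  70]
 [ 63  62  62  61  61  62  61  61  60  60  59  60  59  59  59  59  59  78
  102  88  57 115]
 [ 95  74  68  63  62  61  62  62  63  63  61  60  59  59  60  59  60  62
   67  67  51 139]
 [205 191 149  93  67  62  62  61  62  62  62  62  62  61  61  59  79  97
   76  49  67 148]]
```

```bash
python3 - <<'E'
from h import *
np.set_printoptions(precision=4,suppress=True)
t=cv2.imread("pics/top0.png",0).astype(float)
w=np.clip(t[196:203,427:433]-90,0,None); w[:, -1:]=0; y,x=np.mgrid[196:203,427:433]; st=np.array([(w*x).sum(),(w*y).sum()])/w.sum()
P=plane("top",st,.187); print("stub px",st,P)
print("tri", tri((452.0,224.2),st))
c=P[:2]
for yaw in np.radians([-30,-20,-10,0,10,20,30,40]):
    a=np.array([[1,1],[1,-1],[-1,-1],[-1,1]])*.01@np.array([[np.cos(yaw),np.sin(yaw)],[-np.sin(yaw),np.cos(yaw)]])+c
    print(np.degrees(yaw).round(),[proj("scene",[*q,.131]).round(1).tolist() for q in a])
print(proj("scene",[*c,.189]),proj("scene",[*c,.131]),proj("scene",[*c,.125]))
# shelf corners top view: (417.5+.. ) 
for uv in [(415.8,193.0),(433.5,193.0),(433.3,210.3),(415.8,210.3)]: print(plane("top",uv,.125))
E
```

```text
stub px [430.0816 199.0422] [ 0.5182 -0.383   0.187 ]
tri [ 0.5192 -0.3856  0.1794]
-30.0 [[446.8, 239.5], [453.3, 244.3], [446.2, 246.5], [439.8, 241.7]]
-20.0 [[445.7, 239.4], [453.3, 243.6], [447.4, 246.7], [439.8, 242.3]]
-10.0 [[444.5, 239.3], [453.0, 243.0], [448.6, 246.7], [440.1, 242.9]]
0.0 [[443.5, 239.4], [452.5, 242.3], [449.7, 246.7], [440.5, 243.6]]
10.0 [[442.5, 239.5], [451.9, 241.7], [450.7, 246.5], [441.1, 244.2]]
20.0 [[441.6, 239.8], [451.1, 241.1], [451.6, 246.2], [441.9, 244.8]]
30.0 [[440.9, 240.1], [450.1, 240.6], [452.3, 245.8], [442.9, 245.3]]
40.0 [[440.3, 240.6], [449.1, 240.2], [452.9, 245.4], [443.9, 245.8]]
[451.2133 220.2165] [446.5428 242.96  ] [446.0778 245.2244]
[ 0.5452 -0.3579  0.125 ]
[ 0.5442 -0.4126  0.125 ]
[ 0.4906 -0.4092  0.125 ]
[ 0.4916 -0.3554  0.125 ]
```

{"fn": "jog_arm", "kwargs": {"motion": [[-0.02,-0.029,-0.004,0,0,0,1],[-0.02,-0.029,-0.004,0,0,0,1],[-0.02,-0.029,-0.004,0,0,0,1],[-0.02,-0.029,-0.004,0,0,0,1],[-0.02,-0.029,-0.004,0,0,0,1]], "squeeze": 30}}

```text
time_s: 0.6
ee_pos: [0.244, 0.3369, 0.2253]
eef_rot: [-3.141, -0.0, 2.759]
force: [0.4, -0.2, 0.3]
grip_width: 0.0941
grip_force: 0.0
```

{"fn": "jog_arm", "kwargs": {"motion": [[-0.02,-0.029,-0.004,0,0,0,1],[-0.02,-0.029,-0.004,0,0,0,1],[-0.02,-0.029,-0.004,0,0,0,1],[-0.02,-0.029,-0.004,0,0,0,1],[-0.02,-0.029,-0.004,0,0,0,1]]}}

```text
time_s: 1.1
ee_pos: [0.2825, 0.1651, 0.2455]
eef_rot: [3.142, 0.0, 2.759]
force: [1.0, 0.7, -0.2]
grip_width: 0.094
grip_force: 0.0
```

{"fn": "jog_arm", "kwargs": {"motion": [[-0.02,-0.029,-0.004,0,0,0,1],[-0.02,-0.029,-0.004,0,0,0,1],[-0.02,-0.029,-0.004,0,0,0,1],[-0.02,-0.029,-0.004,0,0,0,1],[-0.02,-0.029,-0.004,0,0,0,1]]}}

```text
time_s: 1.6
ee_pos: [0.3211, -0.0069, 0.2656]
eef_rot: [3.141, 0.0, 2.759]
force: [0.4, 0.9, -0.5]
grip_width: 0.0937
grip_force: 0.0
```

{"fn": "jog_arm", "kwargs": {"motion": [[0,0,0,0,0,0.145,1],[0,0,0,0,0,0.145,1],[0,0,0,0,0,0.145,1],[0,0,0,0,0,0.145,1],[0,0,0,0,0,0.145,1]]}}

```text
time_s: 2.1
ee_pos: [0.3211, -0.0054, 0.2653]
eef_rot: [-3.141, -0.0, 2.028]
force: [0.8, -0.3, 0.2]
grip_width: 0.0943
grip_force: 0.0
```

{"fn": "jog_arm", "kwargs": {"motion": [[0,0,0,0,0,0.145,1],[0,0,0,0,0,0.145,1],[0,0,0,0,0,0.145,1],[0,0,0,0,0,0.145,1],[0,0,0,0,0,0.145,1]]}}

```text
time_s: 2.6
ee_pos: [0.3211, -0.0054, 0.2653]
eef_rot: [-3.141, 0.0, 1.303]
force: [-0.3, -0.7, -0.4]
grip_width: 0.0939
grip_force: 0.0
```

{"fn": "jog_arm", "kwargs": {"motion": [[-0.0325,0.015,0,0,0,0,1],[-0.0325,0.015,0,0,0,0,1],[-0.0325,0.015,0,0,0,0,1],[-0.0325,0.015,0,0,0,0,1],[-0.0325,0.015,0,0,0,0,1]]}}

```text
time_s: 3.1
ee_pos: [0.3515, -0.1833, 0.2653]
eef_rot: [-3.141, -0.0, 1.309]
force: [-0.6, 0.8, 0.6]
grip_width: 0.094
grip_force: 0.0
```

{"fn": "jog_arm", "kwargs": {"motion": [[-0.0325,0.015,0,0,0,0,1],[-0.0325,0.015,0,0,0,0,1],[-0.0325,0.015,0,0,0,0,1],[-0.0325,0.015,0,0,0,0,1],[-0.0325,0.015,0,0,0,0,1]]}}

```text
time_s: 3.6
ee_pos: [0.3819, -0.3596, 0.2651]
eef_rot: [-3.141, -0.0, 1.309]
force: [0.0, 0.4, 0.3]
grip_width: 0.0939
grip_force: 0.0
```

{"fn": "jog_arm", "kwargs": {"motion": [[0.003,0.028,0,0,0,0,1],[0.003,0.028,0,0,0,0,1],[0.003,0.028,0,0,0,0,1],[0.003,0.028,0,0,0,0,1],[0.003,0.028,0,0,0,0,1]]}}

```text
time_s: 4.1
ee_pos: [0.5221, -0.38, 0.2649]
eef_rot: [-3.141, -0.0, 1.309]
force: [-0.4, -0.0, -0.3]
grip_width: 0.0941
grip_force: 0.0
```

{"fn": "jog_arm", "kwargs": {"motion": [[0,0,0,0,0,0,1],[0,0,0,0,0,0,1]]}}

```text
time_s: 4.3
ee_pos: [0.521, -0.3797, 0.2645]
eef_rot: [-3.14, -0.001, 1.309]
force: [0.7, -0.1, 0.7]
grip_width: 0.094
grip_force: 0.0
```

```bash
python3 - <<'E'
from h import *
np.set_printoptions(precision=4,suppress=True)
o=ctrl.get_obs(); print(o["ee_pos"],o["eef_rot"],o["qpos"],o["time_s"])
im=ctrl.camera("scene")[:,:,::-1]; cv2.imwrite("pics/s1.png",im)
print(proj("scene",o["ee_pos"]))
cv2.imwrite("pics/s1c.png",cv2.resize(im[160:280,390:520],None,fx=4.5,fy=4.5,interpolation=cv2.INTER_CUBIC))
E
```

```text
[ 0.521  -0.3797  0.2645] [-3.1402 -0.0006  1.3093] [-0.6866  0.4879  1.1274 -0.0001  1.5278 -0.4251] 4.3
[456.5638 187.1607]
```

View pics/s1c.png

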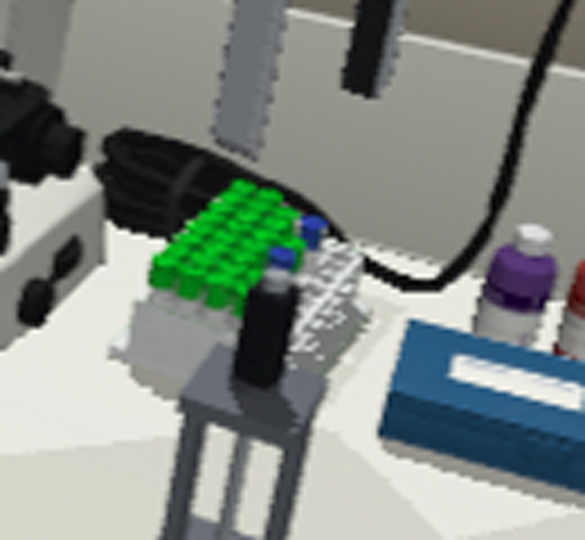

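The crop shows the two fingertips at full-image pixels (442.7,191) and (470.4,181). Their midpoint is within about 1 px of the projected TCP. The grip's stub at (452,220) agrees with the triangulated probe axis, so I'll centre on it, descend and close.

{"fn": "jog_arm", "kwargs": {"motion": [[-0.005,-0.001,0.0235,0,0,0,1],[0,0,0.025,0,0,0,1],[0,0,0.025,0,0,0,1],[0,0,0.025,0,0,0,1],[0,0,0.025,0,0,0,1]]}}

```text
time_s: 4.85
ee_pos: [0.5179, -0.3846, 0.1416]
eef_rot: [3.141, 0.0, 1.308]
force: [0.2, 0.2, -0.5]
grip_width: 0.0937
grip_force: 0.0
```

{"fn": "jog_arm", "kwargs": {"motion": [[0,0,0,0,0,0,1],[0,0,0,0,0,0,0.3],[0,0,0,0,0,0,0],[0,0,0,0,0,0,-0.2],[0,0,0,0,0,0,-0.4]]}}

```text
time_s: 5.35
ee_pos: [0.519, -0.3847, 0.1429]
eef_rot: [3.14, 0.001, 1.309]
force: [0.9, -0.3, -0.6]
grip_width: 0.0657
grip_force: 0.0
```

{"fn": "jog_arm", "kwargs": {"motion": [[0,0,0,0,0,0,-0.4],[0,0,0,0,0,0,-0.4],[0,0,0,0,0,0,-0.4],[0,0,0,0,0,0,-0.4],[0,0,0,0,0,0,-0.4]]}}

```text
time_s: 5.85
ee_pos: [0.5188, -0.3845, 0.1419]
eef_rot: [-3.142, -0.0, 1.309]
force: [0.9, 0.6, -0.7]
grip_width: 0.0286
grip_force: 0.0
```

{"fn": "jog_arm", "kwargs": {"motion": [[0,0,0,0,0,0,-0.6],[0,0,0,0,0,0,-0.8],[0,0,0,0,0,0,-1],[0,0,0,0,0,0,-1],[0,0,0,0,0,0,-1]], "squeeze": 25}}

```text
time_s: 6.35
ee_pos: [0.5188, -0.3845, 0.1419]
eef_rot: [-3.142, -0.0, 1.309]
force: [0.0, -0.8, -0.1]
grip_width: 0.0194
grip_force: 25.0
```

{"fn": "jog_arm", "kwargs": {"motion": [[0,0,0,0,0,0,-1],[0,0,0,0,0,0,-1],[0,0,0,0,0,0,-1],[0,0,0,0,0,0,-1],[0,0,0,0,0,0,-1]]}}

```text
time_s: 6.85
ee_pos: [0.5188, -0.3845, 0.1419]
eef_rot: [-3.142, -0.0, 1.309]
force: [0.5, 0.6, 0.1]
grip_width: 0.0201
grip_force: 25.0
```

{"fn": "jog_arm", "kwargs": {"motion": [[0,0,-0.01,0,0,0,-1],[0,0,-0.015,0,0,0,-1],[0,0,-0.015,0,0,0,-1],[0,0,-0.015,0,0,0,-1],[0,0,-0.015,0,0,0,-1]]}}

```text
time_s: 7.35
ee_pos: [0.5189, -0.3846, 0.214]
eef_rot: [3.14, 0.001, 1.309]
force: [-0.3, 0.1, -0.6]
grip_width: 0.0195
grip_force: 25.0
```

{"fn": "jog_arm", "kwargs": {"motion": [[0,0,-0.015,0,0,0,-1],[0,0,-0.015,0,0,0,-1],[0,0,-0.015,0,0,0,-1],[0,0,-0.015,0,0,0,-1],[0,0,-0.015,0,0,0,-1]]}}

```text
time_s: 7.85
ee_pos: [0.5187, -0.3844, 0.2889]
eef_rot: [3.141, 0.0, 1.309]
force: [-0.6, -0.1, 0.1]
grip_width: 0.0198
grip_force: 25.0
```

{"fn": "jog_arm", "kwargs": {"motion": [[0,0,0,0,0,0,-1],[0,0,0,0,0,0,-1],[0,0,0,0,0,0,-1]]}}

```text
time_s: 8.15
ee_pos: [0.5186, -0.3843, 0.2862]
eef_rot: [-3.141, -0.001, 1.309]
force: [0.0, -0.5, -1.3]
grip_width: 0.0199
grip_force: 25.0
```

```bash
python3 - <<'E'
from h import *
np.set_printoptions(precision=4,suppress=True)
o=ctrl.get_obs(); print(o["ee_pos"],o["eef_rot"],o["grip_width"],o["grip_force"])
im=ctrl.camera("scene")[:,:,::-1]; cv2.imwrite("pics/s2.png",im)
p=o["ee_pos"]; print([proj("scene",p-[0,0,d]) for d in (0,.127)])
cv2.imwrite("pics/s2c.png",cv2.resize(im[140:280,400:510],None,fx=4,fy=4,interpolation=cv2.INTER_CUBIC))
E
```

```text
[ 0.5186 -0.3843  0.2862] [-3.1405 -0.0005  1.3088] 0.019859101150316645 24.999825954437256
[array([460.5525, 178.348 ]), array([449.4371, 232.2012])]
```

View pics/s2c.png

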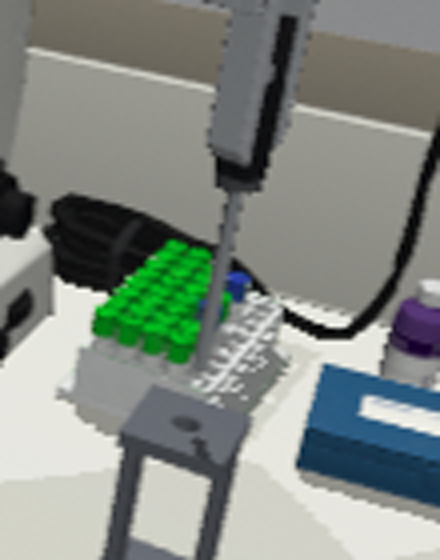

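The crop shows the probe hanging upright in the fingers, clear of the rest. Its tip is near (450.7,233), within about 1.5 px of the prediction. Next I'll carry it in front of the microscope at x≈0.33 and bring it over the hole.

{"fn": "jog_arm", "kwargs": {"motion": [[-0.006,-0.031,0,0,0,0,-1],[-0.006,-0.031,0,0,0,0,-1],[-0.006,-0.031,0,0,0,0,-1],[-0.006,-0.031,0,0,0,0,-1],[-0.006,-0.031,0,0,0,0,-1]]}}

```text
time_s: 8.7
ee_pos: [0.3599, -0.3729, 0.2864]
eef_rot: [-3.141, -0.0, 1.309]
force: [0.4, -1.0, -0.2]
grip_width: 0.0198
grip_force: 25.0
```

{"fn": "jog_arm", "kwargs": {"motion": [[-0.006,-0.031,0,0,0,0,-1],[0,0,0,0,0,0,-1]]}}

```text
time_s: 8.9
ee_pos: [0.3274, -0.371, 0.2872]
eef_rot: [-3.141, 0.0, 1.307]
force: [0.6, -0.7, 0.1]
grip_width: 0.0197
grip_force: 25.0
```

{"fn": "jog_arm", "kwargs": {"motion": [[0.028,-0.0075,0,0,0,0,-1],[0.028,-0.0075,0,0,0,0,-1],[0.028,-0.0075,0,0,0,0,-1],[0.028,-0.0075,0,0,0,0,-1],[0.028,-0.0075,0,0,0,0,-1]]}}

```text
time_s: 9.4
ee_pos: [0.3301, -0.2249, 0.2867]
eef_rot: [-3.141, -0.0, 1.309]
force: [-0.8, -0.0, 0.1]
grip_width: 0.0204
grip_force: 25.0
```

{"fn": "jog_arm", "kwargs": {"motion": [[0.028,-0.0075,0,0,0,0,-1],[0.028,-0.0075,0,0,0,0,-1],[0.028,-0.0075,0,0,0,0,-1],[0.028,-0.0075,0,0,0,0,-1],[0.028,-0.0075,0,0,0,0,-1]]}}

```text
time_s: 9.9
ee_pos: [0.33, -0.0799, 0.2868]
eef_rot: [-3.141, -0.0, 1.309]
force: [0.5, -0.1, -0.8]
grip_width: 0.0201
grip_force: 25.0
```

{"fn": "jog_arm", "kwargs": {"motion": [[0.028,-0.0075,0,0,0,0,-1],[0.028,-0.0075,0,0,0,0,-1],[0.028,-0.0075,0,0,0,0,-1],[0.028,-0.0075,0,0,0,0,-1],[0.028,-0.0075,0,0,0,0,-1]]}}

```text
time_s: 10.4
ee_pos: [0.3299, 0.0652, 0.2869]
eef_rot: [-3.142, -0.0, 1.309]
force: [0.7, -0.8, -0.8]
grip_width: 0.0195
grip_force: 25.0
```

{"fn": "jog_arm", "kwargs": {"motion": [[0.028,-0.0075,0,0,0,0,-1],[0.028,-0.0075,0,0,0,0,-1],[0.028,-0.0075,0,0,0,0,-1],[0,0,0,0,0,0,-1]]}}

```text
time_s: 10.8
ee_pos: [0.3298, 0.1531, 0.2866]
eef_rot: [-3.141, 0.0, 1.312]
force: [0.5, -0.5, -0.1]
grip_width: 0.02
grip_force: 25.0
```

```bash
python3 - <<'E'
from h import *
np.set_printoptions(precision=4,suppress=True)
o=ctrl.get_obs(); print(o["ee_pos"],o["eef_rot"],o["qpos"],o["time_s"])
E
```

```text
[0.3298 0.1531 0.2866] [-3.1406  0.0001  1.3121] [ 0.3335 -0.19    1.8499  0.0005  1.4826  0.5921] 10.8
```

{"fn": "jog_arm", "kwargs": {"motion": [[0.007,0.027,0,0,0,0,-1],[0.007,0.027,0,0,0,0,-1],[0.007,0.027,0,0,0,0,-1],[0.007,0.027,0,0,0,0,-1],[0.007,0.027,0,0,0,0,-1]]}}

```text
time_s: 11.3
ee_pos: [0.4707, 0.1489, 0.2866]
eef_rot: [-3.141, 0.0, 1.309]
force: [-0.6, -0.2, -0.2]
grip_width: 0.0203
grip_force: 25.0
```

{"fn": "jog_arm", "kwargs": {"motion": [[0,0,0,0,0,0,-1],[0,0,0.015,0,0,0,-1],[0,0,0.015,0,0,0,-1],[0,0,0.015,0,0,0,-1],[0,0,0,0,0,0,-1]]}}

```text
time_s: 11.8
ee_pos: [0.4684, 0.1491, 0.2403]
eef_rot: [-3.139, 0.002, 1.309]
force: [-0.1, 0.7, -0.0]
grip_width: 0.0199
grip_force: 25.0
```

{"fn": "jog_arm", "kwargs": {"motion": [[0,0,0,0,0,0,-1],[0,0,0,0,0,0,-1],[0,0,0,0,0,0,-1]]}}

```text
time_s: 12.1
ee_pos: [0.4696, 0.1495, 0.2427]
eef_rot: [3.141, -0.001, 1.309]
force: [-0.6, 0.3, -0.2]
grip_width: 0.0195
grip_force: 25.0
```

```bash
python3 - <<'E'
from h import *
np.set_printoptions(precision=4,suppress=True)
o=ctrl.get_obs(); p=o["ee_pos"]; print(p,o["eef_rot"],o["grip_width"])
s=ctrl.camera("scene")[:,:,::-1]; t=ctrl.camera("top")[:,:,::-1]; cv2.imwrite("pics/s3.png",s); cv2.imwrite("pics/t3.png",t)
for n in("scene","top"): print(n,[proj(n,p-[0,0,d]) for d in (0,.127)])
print(proj("scene",[.4702,.1510,.088]),proj("top",[.4702,.1510,.088]))
a=cv2.resize(s[145:220,220:290],None,fx=8,fy=8,interpolation=cv2.INTER_CUBIC)
cv2.imwrite("pics/c3.png",a)
E
```

```text
[0.4696 0.1495 0.2427] [ 3.1406 -0.0005  1.3089] 0.019530420368063517
scene [array([250.2056, 151.5806]), array([253.8922, 193.6453])]
top [array([244.6993, 217.4502]), array([251.5214, 220.7194])]
[254.4183 201.9646] [252.3646 221.1628]
```

View pics/c3.png

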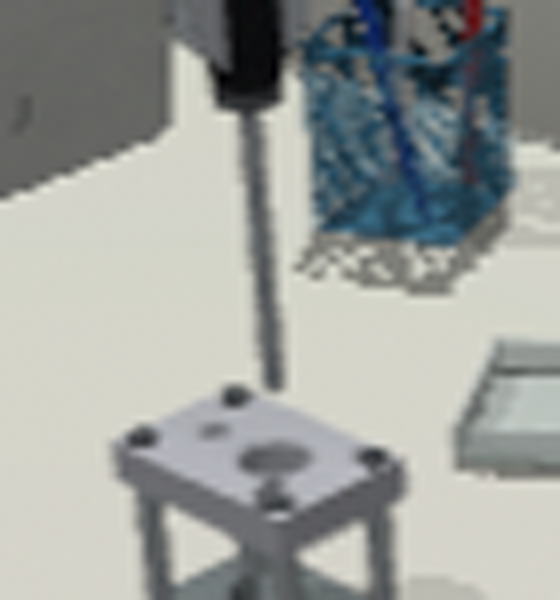

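The crop shows the stem tip at (253.8,193.3), against a predicted (253.9,193.6). The wide hole's rim is centred at (253.9,201.9), so the stem is nearly over it. I'll check the stem's centre line to sub-pixel accuracy.

```bash
python3 - <<'E'
from h import *
np.set_printoptions(precision=4,suppress=True)
s=cv2.imread("pics/s3.png",0).astype(float); p=np.array([.4696,.1495,.2427])
for r in range(162,192,4):
    w=np.clip(195-s[r,243:262],0,None); u=(w*np.arange(243,262)).sum()/w.sum()
    z=np.interp(r,[151.58,193.65],[.2427,.1157]); print(r,u.round(2),np.interp(r,[151.58,193.65],[250.206,253.892]).round(2),w.sum().round())
# hole: ellipse in scene via dark-relative threshold, opposite rim extremes
g=cv2.resize(cv2.imread("pics/s3.png",0)[194:210,242:266],None,fx=8,fy=8,interpolation=cv2.INTER_CUBIC)
for th in(130,140,148):
    n,l,st,ce=cv2.connectedComponentsWithStats((g<th).astype(np.uint8))
    for i in range(1,n):
        if 600<st[i,4]<4000: c=st[i,:2]+st[i,2:4]/2; uv=c/8-.5+[242,194]; print(th,st[i],uv,plane("scene",uv,.088), plane("scene",(ce[i]+.5)/8-.5+[242,194],.088))
print(proj("scene",[p[0],p[1],.088]))
E
```

```text
162 255.91 251.12 619.0
166 256.07 251.47 625.0
170 256.12 251.82 567.0
174 255.55 252.17 501.0
178 254.3 252.52 429.0
182 252.76 252.87 246.0
186 253.19 253.22 285.0
190 253.62 253.57 253.0
[254.6518 202.1862]
```

{"fn": "jog_arm", "kwargs": {"motion": [[0.002,0,0,0,0,0,-1],[0,0,0,0,0,0,-1],[0,0,0.006,0,0,0,-1],[0,0,0.006,0,0,0,-1],[0,0,0.006,0,0,0,-1]]}}

```text
time_s: 12.7
ee_pos: [0.4698, 0.1514, 0.2232]
eef_rot: [-3.141, 0.0, 1.309]
force: [-0.1, 0.0, -0.9]
grip_width: 0.0195
grip_force: 25.0
```

{"fn": "jog_arm", "kwargs": {"motion": [[0,0,0.006,0,0,0,-1],[0,0,0,0,0,0,-1],[0,0,0,0,0,0,-1]]}}

```text
time_s: 13.0
ee_pos: [0.4699, 0.1515, 0.2179]
eef_rot: [-3.141, 0.0, 1.309]
force: [0.5, 0.4, -1.5]
grip_width: 0.0198
grip_force: 25.0
```

```bash
python3 - <<'E'
from h import *
np.set_printoptions(precision=4,suppress=True)
o=ctrl.get_obs(); p=o["ee_pos"]; print(p,o["eef_rot"],o["grip_width"])
s=ctrl.camera("scene")[:,:,::-1]; t=ctrl.camera("top")[:,:,::-1]; cv2.imwrite("pics/s4.png",s); cv2.imwrite("pics/t4.png",t)
print(proj("scene",p-[0,0,.127]),proj("scene",[p[0],p[1],.088]))
a=cv2.resize(s[170:220,228:278],None,fx=10,fy=10,interpolation=cv2.INTER_CUBIC)
cv2.imwrite("pics/c4.png",a)
E
```

```text
[0.4699 0.1515 0.2179] [-3.1414  0.0001  1.3087] 0.01980473812477044
[254.1611 201.0777] [254.2388 201.9582]
```

View pics/c4.png

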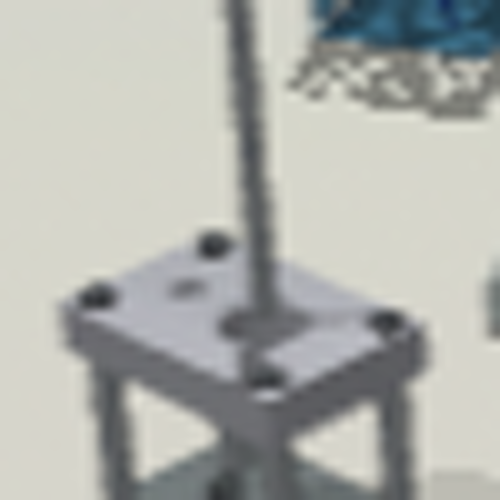

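The crop shows the tip at (254,201), at the centre of the wide hole's rim (columns 249.5 to 258.5). I'll lower it straight down by 49 mm.

{"fn": "jog_arm", "kwargs": {"motion": [[0,0,0.007,0,0,0,-1],[0,0,0.007,0,0,0,-1],[0,0,0.007,0,0,0,-1],[0,0,0.007,0,0,0,-1],[0,0,0.007,0,0,0,-1]]}}

```text
time_s: 13.6
ee_pos: [0.4699, 0.1514, 0.1822]
eef_rot: [-3.141, 0.0, 1.309]
force: [0.3, 0.1, -1.3]
grip_width: 0.0203
grip_force: 25.0
```

{"fn": "jog_arm", "kwargs": {"motion": [[0,0,0.007,0,0,0,-1],[0,0,0.007,0,0,0,-1],[0,0,0,0,0,0,-1],[0,0,0,0,0,0,-1],[0,0,0,0,0,0,-1]]}}

```text
time_s: 14.1
ee_pos: [0.4701, 0.1515, 0.1693]
eef_rot: [3.141, -0.0, 1.309]
force: [0.3, 0.1, -0.6]
grip_width: 0.0194
grip_force: 25.0
```

```bash
python3 - <<'E'
from h import *
np.set_printoptions(precision=4,suppress=True)
o=ctrl.get_obs(); p=o["ee_pos"]; print(p,o["eef_rot"],o["force"],o["grip_width"])
s=ctrl.camera("scene")[:,:,::-1]; cv2.imwrite("pics/s5.png",s)
print(proj("scene",p-[0,0,.127]),proj("scene",[p[0],p[1],.088]))
cv2.imwrite("pics/c5.png",cv2.resize(s[185:245,225:285],None,fx=9,fy=9,interpolation=cv2.INTER_CUBIC))
E
```

```text
[0.4701 0.1515 0.1693] [ 3.1411 -0.0003  1.3088] [ 0.285   0.1386 -0.6223] 0.019446751656095617
[255.47   215.5755] [254.2673 201.9324]
```

View pics/c5.png

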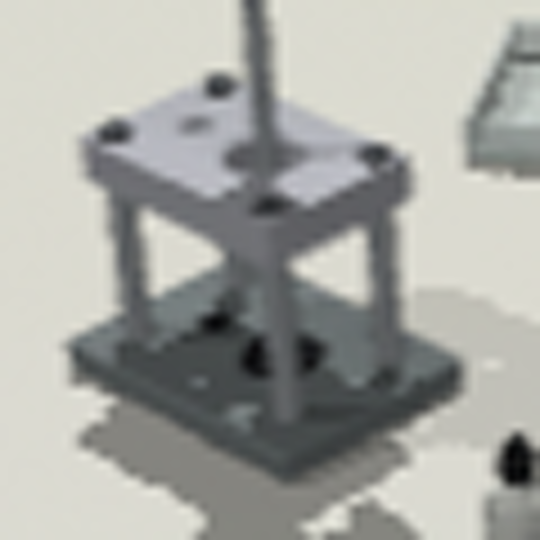

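The crop shows the stem passing through the middle of the wide hole, near (254,202). There's clear space on both sides, and no contact force is reported. I'll hold still for about 4 s.

{"fn": "jog_arm", "kwargs": {"motion": [[0,0,0,0,0,0,-1],[0,0,0,0,0,0,-1],[0,0,0,0,0,0,-1],[0,0,0,0,0,0,-1],[0,0,0,0,0,0,-1]]}}

```text
time_s: 14.65
ee_pos: [0.4699, 0.1515, 0.169]
eef_rot: [-3.142, -0.0, 1.309]
force: [0.3, 0.2, -1.4]
grip_width: 0.0201
grip_force: 25.0
```

{"fn": "jog_arm", "kwargs": {"motion": [[0,0,0,0,0,0,-1],[0,0,0,0,0,0,-1],[0,0,0,0,0,0,-1],[0,0,0,0,0,0,-1],[0,0,0,0,0,0,-1]]}}

```text
time_s: 15.15
ee_pos: [0.4699, 0.1515, 0.1689]
eef_rot: [-3.142, 0.0, 1.309]
force: [-0.5, 0.2, -1.6]
grip_width: 0.0201
grip_force: 25.0
```

{"fn": "jog_arm", "kwargs": {"motion": [[0,0,0,0,0,0,-1],[0,0,0,0,0,0,-1],[0,0,0,0,0,0,-1],[0,0,0,0,0,0,-1],[0,0,0,0,0,0,-1]]}}

```text
time_s: 15.65
ee_pos: [0.4699, 0.1515, 0.1689]
eef_rot: [3.142, 0.0, 1.309]
force: [0.1, 0.3, -1.5]
grip_width: 0.0196
grip_force: 25.0
```

{"fn": "jog_arm", "kwargs": {"motion": [[0,0,0,0,0,0,-1],[0,0,0,0,0,0,-1],[0,0,0,0,0,0,-1],[0,0,0,0,0,0,-1],[0,0,0,0,0,0,-1]]}}

```text
time_s: 16.15
ee_pos: [0.4699, 0.1514, 0.1689]
eef_rot: [-3.142, 0.0, 1.309]
force: [-0.9, 0.5, -0.9]
grip_width: 0.0199
grip_force: 25.0
```

{"fn": "jog_arm", "kwargs": {"motion": [[0,0,0,0,0,0,-1],[0,0,0,0,0,0,-1],[0,0,0,0,0,0,-1],[0,0,0,0,0,0,-1],[0,0,0,0,0,0,-1]]}}

```text
time_s: 16.65
ee_pos: [0.4699, 0.1515, 0.1689]
eef_rot: [-3.142, 0.0, 1.309]
force: [1.0, 0.2, -0.6]
grip_width: 0.0196
grip_force: 25.0
```

{"fn": "jog_arm", "kwargs": {"motion": [[0,0,0,0,0,0,-1],[0,0,0,0,0,0,-1],[0,0,0,0,0,0,-1],[0,0,0,0,0,0,-1],[0,0,0,0,0,0,-1]]}}

```text
time_s: 17.15
ee_pos: [0.4699, 0.1514, 0.1689]
eef_rot: [-3.142, 0.0, 1.309]
force: [1.2, -0.5, -0.4]
grip_width: 0.0203
grip_force: 25.0
```

{"fn": "jog_arm", "kwargs": {"motion": [[0,0,0,0,0,0,-1],[0,0,0,0,0,0,-1],[0,0,0,0,0,0,-1],[0,0,0,0,0,0,-1],[0,0,0,0,0,0,-1]]}}

```text
time_s: 17.65
ee_pos: [0.4699, 0.1514, 0.1689]
eef_rot: [-3.142, 0.0, 1.309]
force: [1.1, 0.7, -1.5]
grip_width: 0.0196
grip_force: 25.0
```

{"fn": "jog_arm", "kwargs": {"motion": [[0,0,0,0,0,0,-1],[0,0,0,0,0,0,-1],[0,0,0,0,0,0,-1],[0,0,0,0,0,0,-1],[0,0,0,0,0,0,-1]]}}

```text
time_s: 18.15
ee_pos: [0.4699, 0.1514, 0.1689]
eef_rot: [3.142, -0.0, 1.309]
force: [-0.9, 0.1, -0.6]
grip_width: 0.0202
grip_force: 25.0
```

```bash
python3 -c "
from station import ctrl
o=ctrl.get_obs(); print(o['ee_pos'],o['time_s'],o['grip_force'],abs(o['joint_vel']).max())
print(ctrl.hand_in())"
```

```text
[0.4699454  0.15143262 0.16894583] 18.15 24.999858140945435 0.0016750963936899732
the job is handed in; nothing more can be done
None
```

I handed the job in with the probe still held at 25 N, its stem centred in the wider hole to camera accuracy and its tip at about 42 mm by calculation; it was held still for about 4 s, no contact showed in the forces or pictures, and no verdict was returned.

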